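Draw the slotted packing plate from under the washers

TASK

One of the two washer stacks has its slotted packing plate at the very bottom, under three washers; in the other it lies on top. Slide that plate level, out sideways by its upturned lug, so that the washers drop down their stud without being lifted, then lay the plate flat on the middle of the rubber mat, set down rather than dropped, and let go.

Things in the scene. Friction and masses are not known exactly. Their poses are not given: they have to be found in the camera images.
- packer: Dark steel plate to draw out, 8 mm thick, 0.31 kg. Origin: underside, mid-length. x -9 to 54 mm: 64 wide, with an 18 mm slot from x=11 open at +x (stud at x=20). x -54 to -9: tongue 20 wide, ending in an upturned lug at x=-50, 8 thick in x, 20 wide, top 40 mm above the underside; pinch its 8 mm from above. Lies on the stand's base; pulls out along its own -x (towards the robot), clear after 59 mm.
- washer_top: Topmost of the three loose steel washers above that plate: 50 mm outside, 18 mm hole, 8 mm thick, 0.1 kg. Origin: centre of its underside, z its axis. Starts 29 mm above the stand's underside, 21 mm once the plate is out and all three have dropped. All stay on the stud.
- stud: Fixed stand of this stack: grey base 5 mm thick, x -120 to 45 mm, 90 mm wide, with a 14 mm stud, top at 60 mm. Origin: underside, on the stud's axis; z up. A like stand on the other side (left or right varies) has an identical plate lying on top of its three washers: not that one.
- mat: The black rubber mat, fixed on the shelf between and in front of the stands: 170 mm (x) by 160 mm (y), 4 mm thick. Origin: centre of its underside, z up.
There are look-alikes about, which are no part of the job. Leave any purple look-alike of the packer alone.

How it is judged:
By the outcome, as a careful person would: the job done as asked, in the order asked, and still so for the second after the job is handed in, with the robot touching nothing.
It also fails if it takes over 42 s, if anything falls off the work surface, if the arm or the gripper's body presses on something with over 40 N, if the wrist force passes 120 N, or if a joint passes its speed limit or range.

ROBOT

A 6-joint arm with a two-finger parallel gripper is mounted at the origin on the work surface. World frame = base frame: x ahead of the robot, y to its left, z up, the work surface at z = 0. Lengths are in m, angles in rad, forces in N, time in s.
With the tool pointing down it reaches from about 0.3 to 0.75 m from the base axis. Payload 8.5 kg.
Tool frame: the origin (TCP) lies midway between the tips of the shut fingers; the grasp point (between the pads) lies manip.hold_point_z behind it (manip.hold_point_z is the distance from the TCP to the grasp point, in m); z points along the fingers, y is the line along which they close (so a half turn about z gives the same grasp; the last joint's range is limited). The gripper opens to 85 mm and grips with 20 to 120 N. Pads are 22 mm wide; open, the fingers measure 114 mm over their backs; the gripper's body (76 mm by 85 mm) begins 54 mm behind the grasp point. The pads swing forward as they close: fully open they stand 13 mm farther back than shut.
Start: joints at [-1.344, 0.381, 1.297, -0, 1.464, -0.215], TCP at [0.235, -0.497, 0.231] pointing down, gripper open.
Joint ranges: [-3.11, 3.11], [-0.89, 2.33], [0.22, 2.48], [-1.42, 4.56], [0.17, 2.85], [-2.88, 2.88]. Speed limits (rad/s): [2.39, 2.39, 3.14, 3.14, 3.14, 3.14].

INTERFACE

Orientations are given as a unit quaternion [w, x, y, z].
In Python, from workcell import readout, cams, manip gives the robot as it stands.
- The arm moves only by the tool apply_moves, never from a script. Its argument "steps" is one flat list of numbers, 4 for each row, row after row: the shift along the tool's x, y, z in m, then the turn about the tool's z in degrees. In form: [tx, ty, tz, turn, tx, ty, tz, turn, ...]. A call has 1 to 12 rows; each row shifts and turns the commanded pose from where the row before left it, along the tool's axes as they then stand; what a row does not reach is not made up. A row lasts 1/12 s, in which the tool goes at most 41.7 mm and 7.16 degrees, less where a joint would pass 70% of its speed; a pose out of reach is approached as far as the arm can. A call with a gripper value outside its range is refused whole. "gripper" is the closure, from 0 (fully open) to 1 (shut), set as the call begins (left out, the last holds). The fingers move at their own pace and stop on an object; "grip_force" is the grip in N (left out, the last holds). Time passes only in rows, so rows that do not move let the fingers close. It gives the time, the measured TCP pose, the force, the opening and the grip force at its end, in the units of the state.
- readout.sense(): the state, without advancing time (a new reading comes with each control period).
- cams.camera(name): name is "scene" or "top" or "wrist"; returns a dict with "image" (480x640x3 uint8, blue, green, red), "fx", "fy", "cx", "cy" (pixels), "k1" (the pictures are not rectified: a ray, as slopes to the right and down, at radius r is drawn at 1 + k1 r^2 times it, then the intrinsics apply), "cam_to_world" (4x4, takes a point from camera to world coordinates). Camera axes: x right, y down, z forward; pixel columns grow to the right and rows downward; lengths in m; the calibration is good to about 2 mm. A picture is of the moment at which its call begins. There is no depth.
- manip.close_job(): hands the job in; it is judged then, once.
Trained networks look in the newest picture that a camera, given by its name, has taken for a name from the list of things; names that differ only in an ending like _2 or _b are one class to them, and where a whole thing is asked for, a point or a joint stands for the part that bears it (a point fixed in the world has none). Each returns a list of dicts, best first, with "p" (0 to 1); they miss things now and then, are a little off and sometimes report something else, mostly with a low value. They report only what shows in the picture. A call takes as long as a camera call. They do not tell look-alikes from the thing itself.
- cams.look_for(camera, thing): "extent" ([left, top, right, bottom] as shares, 0 to 1, of the picture: columns of its width, rows of its height, round what is visible of it).
- cams.spot_point(camera, thing): "point" ([column, row] as shares, 0 to 1, of the picture: columns of its width, rows of its height: a listed point, or the origin of a listed thing).
The state is a dict: "time": time; "joint_positions": joint angles; "joint_vel": joint speeds; "effort": joint torques, N m; "position": TCP position; "tcp_rot": TCP orientation; "ft_force": force on the tool from outside, world axes, zero at the start; "ft_torque": the same for the moment, N m; "opening": finger opening in m; "grasp_force": force on a finger pad.
Only numpy, scipy, OpenCV 4.12 (cv2) and the standard library are available. Lean on these libraries where they do the work, as an engineer would, in place of code of your own. Each camera call takes 0.05 s, during which the arm holds its last target. There are 200 camera calls.

## Working session

There is one attempt and no reset: what is moved stays moved. The work goes in short steps, Python scripts to look and compute and a tool call to move; the robot and the scene stay as the last step left them, time stands still between calls to the robot, and variables do not carry over. Pictures are saved under pics/ and viewed, at most 10 in all, crops included, and the job is handed in when it is done.

Besides the shell and the picture viewer there is one more tool, called after "Call:" as name(argument=value, ...) on one line, values as JSON. apply_moves: Moves the arm, as the interface text tells. Its arguments: {"type":"object","properties":{"steps":{"type":"array"},"gripper":{"type":"number"},"grip_force":{"type":"number"}},"required":["steps"]}

```bash
mkdir -p pics; ls
cat > h.py <<'E'
import numpy as np, cv2
from workcell import readout, cams, manip
def und(c,uv):
    p=np.array([(uv[0]-c['cx'])/c['fx'],(uv[1]-c['cy'])/c['fy']]); q=p.copy()
    for _ in range(20): q=p/(1+c['k1']*(q@q))
    return q
def ray(c,uv):
    T=np.array(c['cam_to_world']); q=und(c,uv)
    d=T[:3,:3]@np.array([q[0],q[1],1]); return T[:3,3],d/np.linalg.norm(d)
def atz(c,uv,z):
    o,d=ray(c,uv); return o+d*(z-o[2])/d[2]
def tri(rs):
    A=np.zeros((3,3));b=np.zeros(3)
    for o,d in rs:
        P=np.eye(3)-np.outer(d,d);A+=P;b+=P@o
    x=np.linalg.solve(A,b); return x,[np.linalg.norm((np.eye(3)-np.outer(d,d))@(x-o)) for o,d in rs]
def proj(c,X):
    T=np.linalg.inv(np.array(c['cam_to_world'])); p=T[:3,:3]@X+T[:3,3]; q=p[:2]/p[2]; q=q*(1+c['k1']*(q@q))
    return np.array([q[0]*c['fx']+c['cx'],q[1]*c['fy']+c['cy']])
E
python3 - <<'E'
from h import *
np.set_printoptions(precision=3,suppress=True)
print(manip.hold_point_z, readout.sense())
for n in ['scene','top','wrist']:
    c=cams.camera(n); cv2.imwrite(f'pics/{n}0.png',c['image'])
    print(n,c['fx'],c['k1'],np.array(c['cam_to_world']))
    for t in ['packer','washer_top','stud','mat']:
        print(t,[(round(d['p'],2),(np.array(d['point'])*[640,480]).round(1)) for d in cams.spot_point(n,t)],
         [(round(d['p'],2),(np.array(d['extent'])*[640,480,640,480]).round(0)) for d in cams.look_for(n,t)])
E
```

```text
pics
0.0187 {'time': 0.0, 'joint_positions': array([-1.344,  0.381,  1.298, -0.   ,  1.464, -0.215]), 'joint_vel': array([-0.001, -0.   ,  0.001, -0.   , -0.   , -0.001]), 'effort': array([  0.   , -44.846, -23.128,  -0.   ,   0.005,   0.   ]), 'position': array([ 0.235, -0.497,  0.231]), 'tcp_rot': array([-0.001,  0.976,  0.219, -0.   ]), 'ft_force': array([ 0.437,  0.314, -0.632]), 'ft_torque': array([ 0.028,  0.054, -0.049]), 'grasp_force': 0.0, 'opening': 0.08540442517174097}
scene 466.76893825819684 -0.06573403721217204 [[-0.237  0.529 -0.815  1.41 ]
 [ 0.971  0.107 -0.212  0.107]
 [-0.025 -0.842 -0.539  0.643]
 [ 0.     0.     0.     1.   ]]
packer [(0.91, array([228.4, 204.8])), (0.88, array([272.4, 227.4])), (0.73, array([339.3, 221.8])), (0.67, array([264.3, 277.3])), (0.6, array([174.6, 301.1]))] [(0.92, array([209., 193., 246., 212.])), (0.85, array([157., 271., 190., 319.])), (0.81, array([242., 251., 283., 294.])), (0.74, array([248., 219., 289., 234.])), (0.58, array([316., 204., 354., 233.]))]
washer_top [(0.59, array([376.9, 266. ])), (0.56, array([261.7, 277. ]))] [(
[... 562 characters left out ...]
55.])), (0.79, array([366., 157., 396., 209.])), (0.7, array([314., 297., 361., 353.])), (0.59, array([391., 272., 445., 309.])), (0.58, array([476., 331., 527., 368.]))]
washer_top [(0.94, array([381.7, 171.5]))] [(0.85, array([369., 157., 393., 182.]))]
stud [(0.8, array([378. , 176.4]))] [(0.58, array([359., 154., 405., 231.]))]
mat [(0.66, array([269.5, 243.1]))] [(0.62, array([228., 199., 307., 285.]))]
wrist 405.5541205109365 -0.08940674123426538 [[ 0.427 -0.863 -0.269  0.303]
 [-0.904 -0.407 -0.128 -0.465]
 [ 0.001  0.298 -0.955  0.373]
 [ 0.     0.     0.     1.   ]]
packer [(0.98, array([321.1, 139.4]))] [(0.75, array([260.,  88., 387., 205.]))]
washer_top [] []
stud [] []
mat [] []
```

```bash
python3 -c "
import cv2,numpy as np
a=cv2.imread('pics/scene0.png');b=cv2.imread('pics/top0.png')
cv2.imwrite('pics/both.png',cv2.resize(np.vstack([a,b]),(480,600) if 0 else (400,600)))"
```

```text
(no output)
```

View pics/scene0.png

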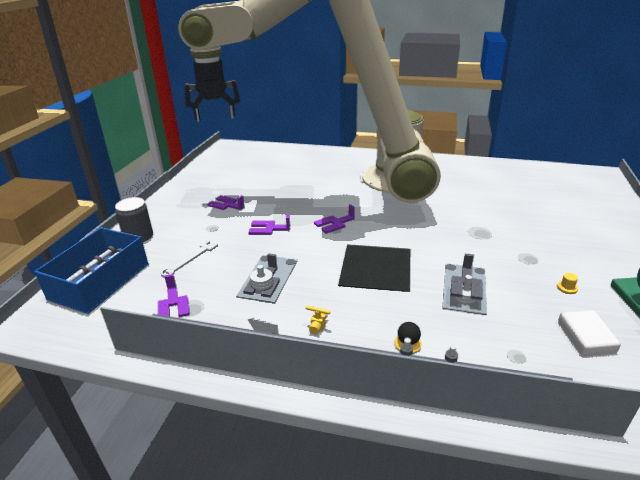

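View pics/top0.png

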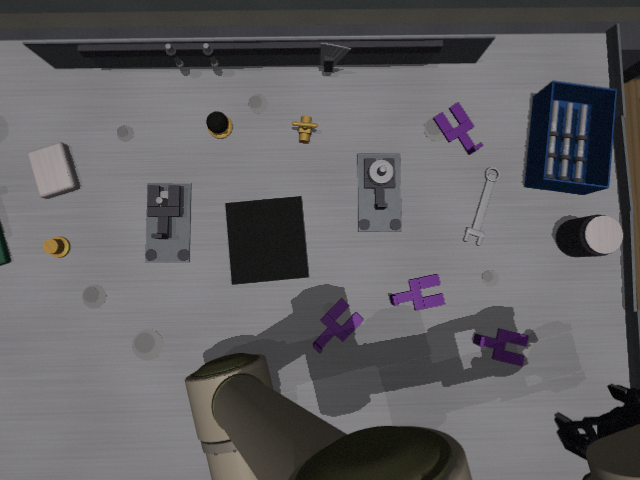

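The target is the stand at top (380,180) / scene (265,275): light washers are visible on top and the dark plate is beneath. The other stand, at top (165,210) / scene (466,285), shows the plate on top. The four purple look-alikes are at top (458,130), (417,293), (338,325) and (502,345). The mat is at top (267,240). I'll confirm with one crop.

Run:
```python
import cv2,numpy as np
a=cv2.imread('pics/scene0.png')[240:310,225:305];b=cv2.imread('pics/top0.png')[145:240,345:415]
a=cv2.resize(a,None,fx=5,fy=5,interpolation=cv2.INTER_CUBIC);b=cv2.resize(b,None,fx=5,fy=5,interpolation=cv2.INTER_CUBIC)
o=np.zeros((475,755,3),np.uint8);o[:350,:400]=a;o[:475,405:755]=b
cv2.imwrite('pics/crop1.png',o)
```

```text
(no output)
```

View pics/crop1.png

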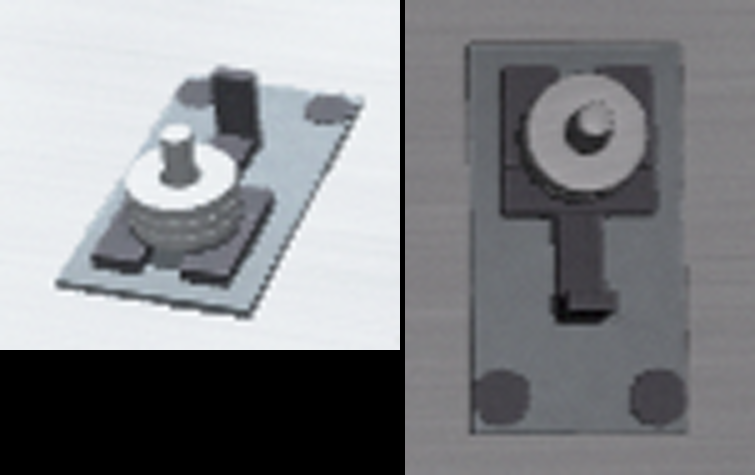

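Run:
```python
from h import *
np.set_printoptions(precision=4,suppress=True)
T=cams.camera('top');S=cams.camera('scene')
fs=lambda x,y:(x/5+225-.4,y/5+240-.4); ft=lambda x,y:((x-405)/5+345-.4,y/5+145-.4)
print('studtop',tri([ray(S,fs(176,131)),ray(T,ft(597,121))]))
print('lugtop',tri([ray(S,fs(236,75)),ray(T,ft(587,299))]))
cs=[atz(T,ft(*p),.005) for p in [(468,42),(683,42),(687,432),(471,432)]]
cs2=[atz(S,fs(*p),.005) for p in [(362,100),(60,283),(250,315)]]
print('base top',np.array(cs),np.mean(cs,0)); print('base scene FL? ',np.array(cs2))
m=[d for d in cams.spot_point('top','mat')][0]['point'];ms=cams.spot_point('scene','mat')[0]['point']
print('mat',atz(T,np.array(m)*[640,480],.004),atz(S,np.array(ms)*[640,480],.004),tri([ray(T,np.array(m)*[640,480]),ray(S,np.array(ms)*[640,480])]))
print('matcorners',np.array([atz(T,p,.004) for p in [(226,203),(301,196.5),(309,277),(232,284)]]))
print('matscene',np.array([atz(S,p,.004) for p in [(347,246),(411.5,248),(410,289),(340,286)]]))
```

```text
studtop (array([ 0.641 , -0.2316,  0.0599]), [np.float64(0.0008466249644631181), np.float64(0.0008466249644631203)])
lugtop (array([ 0.5726, -0.2282,  0.0444]), [np.float64(0.0012651498378500395), np.float64(0.0012651498378499825)])
base top [[ 0.6879 -0.186   0.005 ]
 [ 0.6864 -0.2768  0.005 ]
 [ 0.5214 -0.273   0.005 ]
 [ 0.5231 -0.1829  0.005 ]] [ 0.6047 -0.2297  0.005 ]
base scene FL?  [[ 0.5258 -0.1847  0.005 ]
 [ 0.6877 -0.2749  0.005 ]
 [ 0.6908 -0.1866  0.005 ]]Traceback (most recent call last):
  File "<stdin>", line 10, in <module>
IndexError: list index out of range
```

Run:
```python
from h import *
np.set_printoptions(precision=4,suppress=True)
T=cams.camera('top');S=cams.camera('scene')
def quad(c,box,near):
    g=cv2.cvtColor(c['image'],cv2.COLOR_BGR2GRAY); m=np.zeros_like(g); x0,y0,x1,y1=box
    m[y0:y1,x0:x1]=(g[y0:y1,x0:x1]<60)*255
    k=cv2.findContours(m,0,2)[0]; k=max(k,key=cv2.contourArea)
    print(cv2.contourArea(k)); q=cv2.approxPolyDP(k,4,True)[:,0]; return q
for n,c,b in(('t',T,(215,185,320,286)),('s',S,(330,235,425,300))):
    q=quad(c,b,0); w=np.array([atz(c,p,.004) for p in q]); print(n,q.tolist(),w,w.mean(0))
s=readout.sense(); from scipy.spatial.transform import Rotation as R
r=s['tcp_rot']; print(R.from_quat(r[[1,2,3,0]]).as_matrix(), s['time'])
```

```text
6086.5
t [[300, 196], [226, 203], [232, 284], [308, 276]] [[ 0.5989 -0.0641  0.004 ]
 [ 0.5871  0.0901  0.004 ]
 [ 0.4191  0.0787  0.004 ]
 [ 0.4321 -0.0777  0.004 ]] [0.5093 0.0067 0.004 ]
2644.0
s [[347, 246], [339, 285], [408, 290], [409, 250]] [[ 0.4411 -0.0784  0.004 ]
 [ 0.6016 -0.0653  0.004 ]
 [ 0.5884  0.0863  0.004 ]
 [ 0.4285  0.0752  0.004 ]] [0.5149 0.0045 0.004 ]
[[ 0.904   0.4275 -0.    ]
 [ 0.4275 -0.904   0.    ]
 [-0.     -0.     -1.    ]] 1.6
```

Call:
apply_moves(steps=[0,0,-0.005,-6.35,0,0,-0.005,-6.35,0,0,-0.005,-6.35,0,0,0,-6.35,0,0,0,-6.35,0,0,0,-6.35,0,0,0,-6.35,0,0,0,-6.35,0,0,0,-6.35,0,0,0,-6.35], gripper=0.55, grip_force=60)

```text
time: 2.43
position: [0.2352, -0.4972, 0.2463]
tcp_rot: [0.0, 0.712, 0.702, -0.0]
ft_force: [1.1, -1.0, -0.1]
opening: 0.0383
grasp_force: 0.0
```

Call:
apply_moves(steps=[0.0225,0.0275,0.009,0.4,0.0225,0.0275,0.009,0,0.0225,0.0275,0.009,0,0.0225,0.0275,0.009,0,0.0225,0.0275,0.009,0,0.0225,0.0275,0.009,0,0.0225,0.0275,0.009,0,0.0225,0.0275,0.009,0,0.0225,0.0275,0.009,0,0.0225,0.0275,0.009,0,0.0225,0.0275,0.009,0,0.0225,0.0275,0.009,0])

```text
time: 3.43
position: [0.5737, -0.2349, 0.1379]
tcp_rot: [0.0, 0.717, 0.697, 0.0]
ft_force: [0.3, -0.0, 0.5]
opening: 0.0383
grasp_force: 0.0
```

Run:
```python
from h import *
np.set_printoptions(precision=4,suppress=True)
c=cams.camera('wrist');cv2.imwrite('pics/w1.png',c['image']);s=readout.sense();print(s['position'],s['tcp_rot'],s['opening'],s['time'])
import pickle; pickle.dump({k:c[k] for k in c if k!='image'},open('w1.pkl','wb'))
print('predicted lug',proj(c,np.array([.5715,-.2285,.045])),'stud',proj(c,np.array([.641,-.231,.06])))
print(cams.spot_point('wrist','packer')[:2],cams.spot_point('wrist','stud')[:2])
```

```text
[ 0.5768 -0.2305  0.1358] [-0.0011  0.7155  0.6987  0.001 ] 0.038507045952649165 3.4833
predicted lug [320.4561 234.2726] stud [441.8382 242.6593]
[{'point': [0.797, 0.8619], 'p': 0.97}, {'point': [0.1475, 0.6577], 'p': 0.95}] [{'point': [0.6556, 0.4587], 'p': 0.93}]
```

View pics/w1.png

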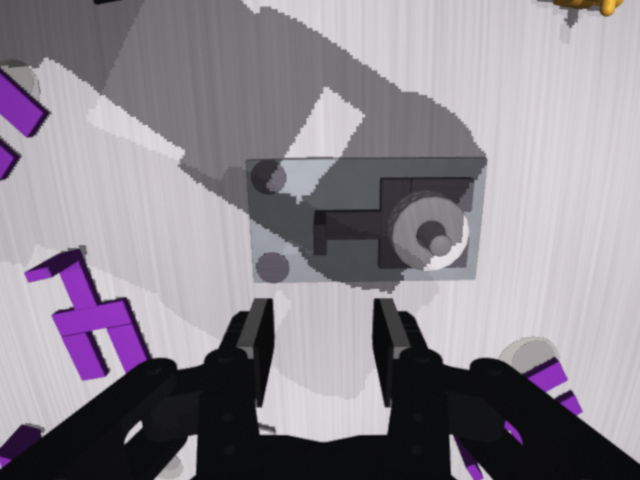

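The wrist picture shows the lug at about (320,240), the stud tip at (440,245) and the base at cols 247–487. These sit within a few mm of the predictions. I'll take a settled crop for refinement.

Run:
```python
from h import *
np.set_printoptions(precision=4,suppress=True)
c=cams.camera('wrist');c=cams.camera('wrist');s=readout.sense();print(s['position'],s['tcp_rot'],s['opening'],s['time'])
import pickle; pickle.dump(c,open('w2.pkl','wb'))
print(np.array(c['cam_to_world']))
print('predicted lug',proj(c,np.array([.5715,-.2285,.045])),'stud',proj(c,np.array([.641,-.231,.06])))
im=np.clip(c['image'][140:290,235:495].astype(float)*1.8,0,255).astype(np.uint8)
cv2.imwrite('pics/w2.png',cv2.resize(im,None,fx=3,fy=3,interpolation=cv2.INTER_CUBIC))
```

```text
[ 0.5722 -0.2364  0.1384] [-0.      0.7168  0.6973 -0.0001] 0.03837218012622901 3.6833
[[ 0.9996 -0.0252 -0.0082  0.5738]
 [-0.0265 -0.954  -0.2987 -0.1599]
 [-0.0003  0.2988 -0.9543  0.2794]
 [ 0.      0.      0.      1.    ]]
predicted lug [322.2411 233.1241] stud [443.8049 241.67  ]
```

View pics/w2.png

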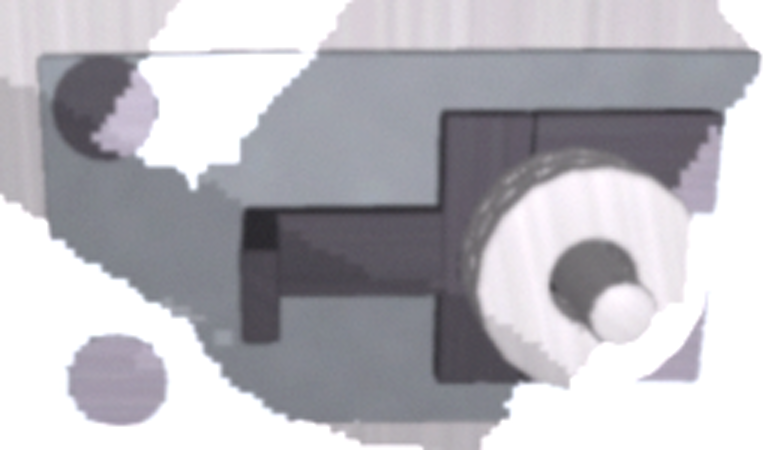

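Run:
```python
from h import *
import pickle
np.set_printoptions(precision=4,suppress=True)
c=pickle.load(open('w2.pkl','rb'));T=cams.camera('top');S=cams.camera('scene')
fs=lambda x,y:(x/5+225-.4,y/5+240-.4); ft=lambda x,y:((x-405)/5+345-.4,y/5+145-.4)
g=lambda x,y:(x/3+235-.33,y/3+140-.33)
print('lug',atz(c,g(261,295),.045),tri([ray(c,g(261,295)),ray(S,fs(236,75))]),tri([ray(c,g(261,295)),ray(T,ft(587,299))]))
print('stud',atz(c,g(623,312),.06),tri([ray(c,g(623,312)),ray(S,fs(176,131))]),tri([ray(c,g(623,312)),ray(T,ft(597,121))]))
a,b=atz(c,g(40,55),.005),atz(c,g(758,50),.005);print('edge',a,b,np.degrees(np.arctan2(*(b-a)[[1,0]])))
a,b=atz(c,g(279,207),.013),atz(c,g(440,207),.013);print('tongue',np.degrees(np.arctan2(*(b-a)[[1,0]])))
s=readout.sense();print(s['position'],s['time'])
```

```text
lug [ 0.5711 -0.2316  0.045 ] (array([ 0.5709, -0.2312,  0.0433]), [np.float64(0.0008957147168358841), np.float64(0.0008957147168357925)]) (array([ 0.5704, -0.225 ,  0.0634]), [np.float64(0.0012320498495909267), np.float64(0.0012320498495909532)])
stud [ 0.6402 -0.2322  0.06  ] (array([ 0.6405, -0.2326,  0.0594]), [np.float64(0.00017284858023458726), np.float64(0.00017284858023459992)]) (array([ 0.6389, -0.23  ,  0.0662]), [np.float64(0.0005304473565464917), np.float64(0.0005304473565465631)])
edge [ 0.5227 -0.1864  0.005 ] [ 0.6844 -0.1889  0.005 ] -0.8799314886348818
tongue -1.4515682745313012
[ 0.5718 -0.2372  0.1388] 3.7833
```

Call:
apply_moves(steps=[0.005,-0.001,0,-0.4,0,0,0.02,0,0,0,0.02,0,0,0,0.02,0,0,0,0.01,0,0,0,0,0,0,0,0,0,0,0,0,0])

```text
time: 4.45
position: [0.5719, -0.2317, 0.0697]
tcp_rot: [0.001, 0.714, 0.7, 0.0]
ft_force: [0.1, -0.4, 0.2]
opening: 0.0384
grasp_force: 0.0
```

Run:
```python
from h import *
np.set_printoptions(precision=4,suppress=True)
for i in range(3):
    c=cams.camera('wrist');s=readout.sense();print(s['position'],s['tcp_rot'],s['ft_force'],s['time'])
T=np.array(c['cam_to_world'])
print('pred lug',proj(c,np.array([.571,-.2313,.0445])))
im=np.clip(c['image'][:,200:500].astype(float)*1.8,0,255).astype(np.uint8)
cv2.imwrite('pics/w3.png',cv2.resize(im,(375,600)))
```

```text
[ 0.572  -0.2316  0.0697] [0.0012 0.7144 0.6997 0.0003] [-0.6657  0.3406  0.7059] 4.5
[ 0.572  -0.2316  0.0696] [0.0011 0.7144 0.6997 0.0003] [-0.5158 -0.4906  0.3671] 4.55
[ 0.5719 -0.2315  0.0694] [0.0009 0.7144 0.6998 0.0002] [ 0.8737  0.6604 -0.3925] 4.6
pred lug [322.6286 290.1799]
```

View pics/w3.png

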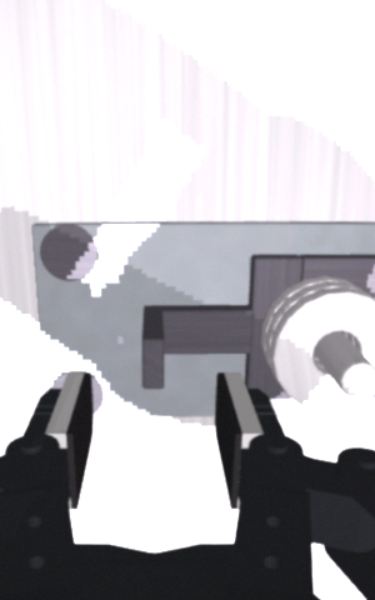

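The lug top is at full-image (322,291), against a prediction of (323,290). The fingers straddle it, so I'll descend.

Call:
apply_moves(steps=[0,0,0.012,0,0,0,0.012,0,0,0,0.012,0,0,0,0.0115,0,0,0,0,0,0,0,0,0,0,0,0,0])

```text
time: 5.18
position: [0.5719, -0.2314, 0.0216]
tcp_rot: [0.001, 0.714, 0.7, 0.0]
ft_force: [-0.2, -0.3, -0.4]
opening: 0.0386
grasp_force: 0.0
```

Call:
apply_moves(steps=[0,0,0,0,0,0,0,0,0,0,0,0,0,0,0,0,0,0,0,0,0,0,0,0,0,0,0,0,0,0,0,0], gripper=1, grip_force=60)

```text
time: 5.85
position: [0.5717, -0.2313, 0.0216]
tcp_rot: [0.0, 0.714, 0.7, 0.0]
ft_force: [-1.3, 0.7, 5.5]
opening: 0.0067
grasp_force: 59.7
```

Call:
apply_moves(steps=[0,-0.002,0,0,0,-0.004,0,0,0,-0.004,0,0,0,-0.004,0,0,0,-0.004,0,0,0,-0.004,0,0,0,-0.004,0,0,0,-0.004,0,0,0,-0.004,0,0])

```text
time: 6.6
position: [0.5388, -0.2311, 0.0216]
tcp_rot: [0.002, 0.715, 0.7, 0.001]
ft_force: [6.4, -0.6, 2.6]
opening: 0.0069
grasp_force: 59.3
```

Call:
apply_moves(steps=[0,-0.004,0,0,0,-0.004,0,0,0,-0.004,0,0,0,-0.004,0,0,0,-0.004,0,0,0,-0.004,0,0,0,-0.004,0,0,0,-0.004,0,0,0,-0.004,0,0,0,-0.002,0,0,0,0,0,0,0,0,0,0])

```text
time: 7.6
position: [0.4996, -0.2301, 0.0214]
tcp_rot: [0.001, 0.714, 0.7, 0.0]
ft_force: [2.0, -0.7, 6.8]
opening: 0.0069
grasp_force: 59.9
```

Run:
```python
from h import *
np.set_printoptions(precision=4,suppress=True)
c=cams.camera('wrist');T=cams.camera('scene');s=readout.sense();print(s['position'],s['tcp_rot'],s['ft_force'],s['time'])
im=np.clip(c['image'][100:,200:600].astype(float)*1.5,0,255).astype(np.uint8)
b=cv2.resize(T['image'][235:315,215:315],(400,320),interpolation=cv2.INTER_CUBIC)
o=np.zeros((380,800,3),np.uint8);o[:,:400]=im;o[:320,400:]=b
cv2.imwrite('pics/w4.png',o)
```

```text
[ 0.4996 -0.2301  0.0214] [0.0007 0.7144 0.6997 0.    ] [0.9105 0.0423 7.1144] 7.7
```

View pics/w4.png

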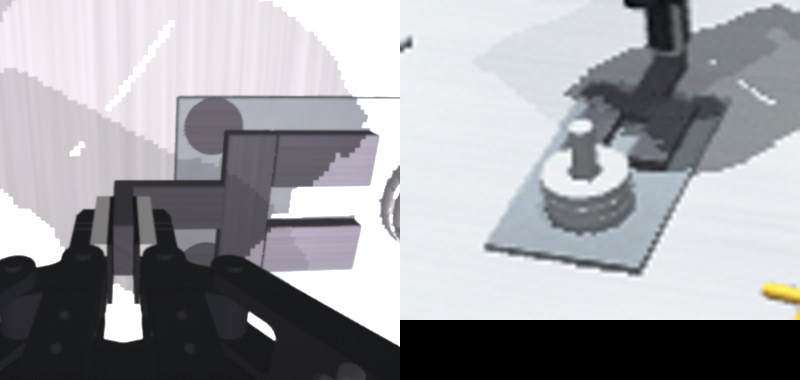

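The washers have dropped onto the base and the plate is clear, with its prong tips before the washers. Next I'll lift it and carry it to the mat.

Call:
apply_moves(steps=[0,0,-0.004,0,0,0,-0.008,0,0,0,-0.012,0,0,0,-0.012,0,0,0,-0.012,0,0,0,-0.008,0,0,0,-0.004,0])

```text
time: 8.28
position: [0.4992, -0.2296, 0.0817]
tcp_rot: [-0.0, 0.714, 0.7, -0.0]
ft_force: [1.2, 0.4, -3.6]
opening: 0.0067
grasp_force: 58.5
```

Call:
apply_moves(steps=[0.01,-0.002,0,0,0.0202,-0.004,0,0,0.0222,-0.004,0,0,0.0222,-0.004,0,0,0.0222,-0.004,0,0,0.0222,-0.004,0,0,0.0222,-0.004,0,0,0.0222,-0.004,0,0,0.0222,-0.004,0,0,0.0222,-0.004,0,0,0.0162,-0.003,0,0,0.008,-0.002,0,0])

```text
time: 9.28
position: [0.4597, 0.0055, 0.0802]
tcp_rot: [-0.001, 0.714, 0.7, -0.001]
ft_force: [0.6, -0.3, -3.4]
opening: 0.0067
grasp_force: 58.5
```

Call:
apply_moves(steps=[0,0,0,-1.7,0,0,0,-1.7,0,0,0,-1.6,0,0,0,0,0,0,0,0,0,0,0,0])

```text
time: 9.78
position: [0.4611, 0.0031, 0.0806]
tcp_rot: [-0.0, 0.684, 0.73, -0.0]
ft_force: [0.3, 0.9, -2.7]
opening: 0.0068
grasp_force: 58.5
```

Run:
```python
from h import *
np.set_printoptions(precision=4,suppress=True)
c=cams.camera('wrist');s=readout.sense();print(s['position'],s['tcp_rot'],s['ft_force'],s['time'],s['opening'])
im=np.clip(c['image'].astype(float)*1.8,0,255).astype(np.uint8)
cv2.imwrite('pics/w5.png',im)
import pickle;pickle.dump(c,open('w5.pkl','wb'))
for nm,X in dict(tipL=(54,32,8),tipR=(54,-32,8)).items():
    pass
```

```text
[0.4612 0.0031 0.0807] [-0.0002  0.6835  0.7299 -0.0001] [ 0.6569  0.5721 -3.8621] 9.8333 0.006819163735562936
```

View pics/w5.png

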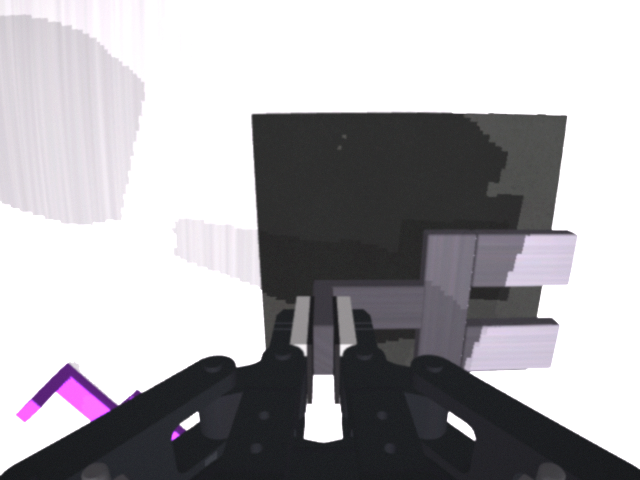

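The wrist view shows the plate held level and parallel to the mat. The mat's far corners are at (253,115) and (565,116).

Run:
```python
from h import *
import pickle
np.set_printoptions(precision=4,suppress=True)
c=pickle.load(open('w5.pkl','rb'))
a,b,l,r=[atz(c,p,.004) for p in [(252.5,114.5),(565.5,116),(266,350),(541,310)]]
print(a,b,l,r); u=(b-a)/np.linalg.norm(b-a); v=np.array([u[1],-u[0],0]); print(np.linalg.norm(b-a),np.degrees(np.arctan2(u[1],u[0])),'centre',(a+b)/2+v*.08)
t=[atz(c,p,.08-.0165+.004+.004) for p in [(424,231),(575,232),(570,285),(551,369),(416,370)]];print(np.array(t))
```

```text
[0.4187 0.0766 0.004 ] [0.5848 0.0888 0.004 ] [ 0.429  -0.0629  0.004 ] [ 0.5964 -0.0254  0.004 ]
0.16650386930557573 4.19251117285503 centre [0.5076 0.0029 0.004 ]
[[ 0.4972  0.0381  0.0715]
 [ 0.559   0.0418  0.0715]
 [ 0.5629  0.0189  0.0715]
 [ 0.5652 -0.0224  0.0715]
 [ 0.503  -0.0252  0.0715]]
```

Call:
apply_moves(steps=[0,0,0.006,0,0,0,0.012,0,0,0,0.012,0,0,0,0.012,0,0,0,0.008,0,0,0,0.004,0,0,0,0.002,0,0,0,0,0,0,0,0,0])

```text
time: 10.58
position: [0.4615, 0.0031, 0.0251]
tcp_rot: [0.0, 0.683, 0.73, 0.0]
ft_force: [0.2, -0.4, -2.8]
opening: 0.0063
grasp_force: 58.6
```

Call:
apply_moves(steps=[0,0,0.001,0,0,0,0.001,0,0,0,0.001,0,0,0,0,0,0,0,0,0])

```text
time: 11.0
position: [0.4613, 0.0031, 0.0219]
tcp_rot: [0.0, 0.683, 0.73, 0.0]
ft_force: [0.4, 0.5, -3.6]
opening: 0.0068
grasp_force: 58.6
```

Call:
apply_moves(steps=[0,0,0.0005,0,0,0,0.0005,0,0,0,0.0005,0,0,0,0,0,0,0,0,0])

```text
time: 11.42
position: [0.4613, 0.0031, 0.0205]
tcp_rot: [0.0, 0.683, 0.73, 0.0]
ft_force: [-2.0, 0.2, 2.8]
opening: 0.0072
grasp_force: 59.3
```

The mat now carries the plate: Fz went from −3.6 to +2.8 N. I'll release.

Call:
apply_moves(steps=[0,0,0,0,0,0,0,0,0,0,0,0,0,0,0,0,0,0,0,0,0,0,0,0], gripper=0.6)

```text
time: 11.92
position: [0.4614, 0.0031, 0.0203]
tcp_rot: [0.0, 0.683, 0.73, 0.0]
ft_force: [0.1, -0.6, 0.1]
opening: 0.0344
grasp_force: 0.0
```

Call:
apply_moves(steps=[0,0,-0.004,0,0,0,-0.008,0,0,0,-0.012,0,0,0,-0.02,0,0,0,-0.02,0,0,0,-0.02,0,0,0,-0.02,0,0,0,-0.02,0,0,0,-0.01,0,0,0,0,0,0,0,0,0])

```text
time: 12.83
position: [0.4613, 0.0032, 0.1548]
tcp_rot: [0.001, 0.683, 0.73, 0.0]
ft_force: [-0.9, 0.4, -0.8]
opening: 0.0341
grasp_force: 0.0
```

Run:
```python
from h import *
c=cams.camera('wrist');T=cams.camera('scene');s=readout.sense();print(s['position'],s['ft_force'],s['time'],s['opening'])
im=np.clip(c['image'][:,160:560].astype(float)*1.6,0,255).astype(np.uint8)
b=cv2.resize(T['image'][230:310,230:430],(400,160),interpolation=cv2.INTER_CUBIC)
o=np.zeros((480,800,3),np.uint8);o[:,:400]=im;o[:160,400:]=b
o[170:470,400:]=cv2.resize(T['image'][235:310,330:430],(400,300),interpolation=cv2.INTER_CUBIC)
cv2.imwrite('pics/w6.png',o)
import pickle;pickle.dump(c,open('w6.pkl','wb'))
```

```text
[0.46083129 0.00324995 0.15374026] [0.28066499 0.20414804 0.12763286] 12.9333 0.03379855271870883
```

View pics/w6.png

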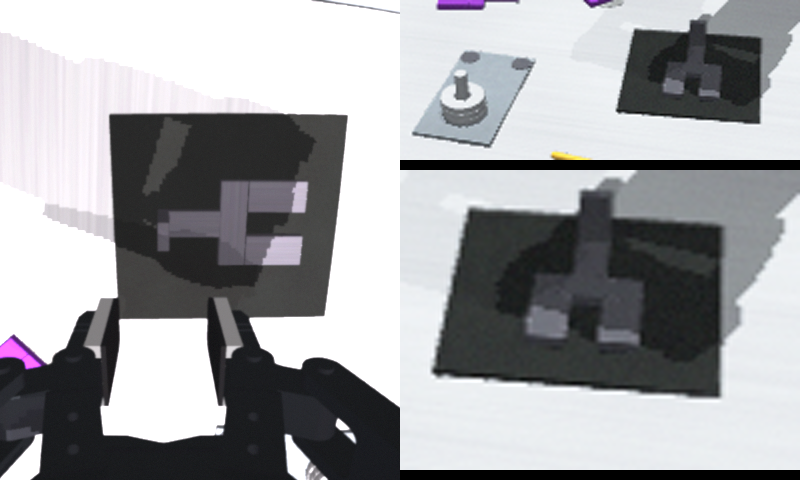

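Run:
```python
from h import *
import pickle
c=pickle.load(open('w6.pkl','rb'))
f=lambda p,z:atz(c,(p[0]+160,p[1]),z)[:2]
m=np.array([f(p,.004) for p in[(109,114),(347,115),(325,316),(118,318)]]);t=np.array([f(p,.012) for p in[(221,181),(307,181),(302,265),(219,265)]])
print(m,m.mean(0),t,t.mean(0)-np.array([.0225*.997,.0225*.07]))
```

```text
[[ 0.41815184  0.07684836]
 [ 0.58536488  0.08879801]
 [ 0.598196   -0.06846072]
 [ 0.42974126 -0.08032966]] [0.5078635 0.004214 ] [[ 0.49936521  0.03648876]
 [ 0.56082282  0.04095794]
 [ 0.5678491  -0.02255776]
 [ 0.50467824 -0.02652133]] [0.51074634 0.00551691]
```

The plate is about 3 mm off the mat's centre and lies flat, and nothing is touching it. I'm handing in.

```bash
python3 -c "
from workcell import manip
print(manip.close_job())"
```

```text
the job is handed in; nothing more can be done
None
```

The bottom packing plate was slid out level by its lug, its three washers dropped down their stud without being lifted, and the plate was set flat about 3 mm from the mat's centre and released; I handed the job in at about 13 s, and no verdict was returned.

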